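# Unlock the slide keeper by its spring plunger and lay the slide in the tray

## Robot

A 7-joint arm with a two-finger parallel gripper is mounted at the origin on the work surface. World frame = base frame: x ahead of the robot, y to its left, z up, the work surface at z = 0. Lengths are in m, angles in rad, forces in N, time in s.
With the tool pointing down it reaches from about 0.35 to 0.9 m from the base axis. Payload 8.1 kg.
Tool frame: the origin (TCP) lies at the very end of the fingers, on their centre line; the grasp point (between the pads) lies 19 mm behind it; z points along the fingers, y is the line along which they close (so a half turn about z gives the same grasp; the last joint's range is limited). The gripper opens to 92 mm and grips with 3 to 60 N. Pads are 19 mm wide; open, the fingers measure 130 mm over their backs; the gripper's body (75 mm by 190 mm) begins 47 mm behind the grasp point.
Start: joints at [-1.428, 0.434, 0.025, 1.573, -0.012, 1.134, -0.075], TCP at [0.152, 0.606, 0.227] pointing down, gripper open.
Joint ranges: [-2.62, 2.62], [-0.44, 2.09], [-1.27, 1.32], [0.08, 2.57], [-1.32, 4.46], [0.12, 2], [-2.74, 2.74]. Speed limits (rad/s): [2.22, 2.22, 3.01, 3.01, 3.14, 3.14, 3.14].

## Interface

Orientations are given as a rotation vector (axis times angle).
In Python, from cell import arm gives the robot as it stands.
- The arm moves only by the tool jog_arm, never from a script. Its argument "rows" is a list of rows, each a list of 3 entries, a list of its own where there are three numbers: the shift along the world's x, y, z in cm, then the turn, a rotation vector about the world's x, y, z in degrees, then the opening, from 0 (shut) to 1 (fully open). A call has 1 to 8 rows; each row is the pose to reach, as a shift and turn from the pose commanded when the call began; what a row does not reach only later rows make up. A row lasts 1/8 s, in which the tool goes at most 62.5 mm and 10.7 degrees, less where a joint would pass 70% of its speed; a pose out of reach is approached as far as the arm can. A call with a gripper value outside its range is refused whole. The fingers move at their own pace and stop on an object; "newtons" is the grip in N (left out, the last holds). Time passes only in rows, so rows that repeat a pose let the fingers close. It gives the time, the measured TCP pose, the force, the opening and the grip force at its end, in the units of the state.
- arm.observe(): the state, without advancing time (a new reading comes with each control period).
- arm.get_image(name): name is "side" or "top" or "wrist"; returns a dict with "img" (384x512x3 uint8, red, green, blue), "depth" (384x512 float32, m along the optical axis (not along the pixel's ray), 0 where there is no reading), "fx", "fy", "cx", "cy" (pixels), "rvec" (rotation vector, rad) and "tvec" (3), from world to camera coordinates, as OpenCV has them; the wrist camera has in their place "mount" (4x4, takes a point from camera to tool coordinates, whose origin is the TCP and whose axes are the flange's). Camera axes: x right, y down, z forward; pixel columns grow to the right and rows downward; lengths in m; the calibration is good to about 2 mm. The wrist camera is an equidistant fisheye: a pixel r from the principal point sees the ray r / f radians off the axis. A picture is of the moment at which its call begins: read the wrist's pose just before it.
- arm.sign_off(): hands the job in; it is judged then, once.
The state is a dict: "clock": time; "joints": joint angles; "dq": joint speeds; "joint_efforts": joint torques, N m; "position": TCP position; "ee_rot": TCP orientation; "force": force on the tool from outside, world axes, zero at the start; "ft_torque": the same for the moment, N m; "width": opening from 0.0 (shut) to 1.0 (fully open); "gripper_force": force on a finger pad.
Only numpy, scipy, OpenCV 4.12 (cv2) and the standard library are available. Lean on these libraries where they do the work, as an engineer would, in place of code of your own. Each camera call takes 0.05 s, during which the arm holds its last target. There are 200 camera calls.

## Task

The chrome guitar slide is locked in its cradle on the sloping stand by a swing keeper. Pull out the keeper's spring plunger by its black knob, swing the keeper on to the next hole (the middle one) and let the plunger snap fully home there; then lift the slide out and lay it down gently in the shallow wooden tray, lying flat inside. Leave the stand locked in that hole and do not disturb the other things on the cabinet.

Things in the scene. Friction and masses are not known exactly. Their poses are not given: they have to be found in the camera images.
- keeper (a joint): angle of the steel bell-crank keeper about its pivot, rad. 0 = locked, its finger across the slide, pin in the first hole; 0.785 = next (middle) hole, finger clear of the slide; 1.571 = last hole. Positive is anticlockwise looking onto the deck. Light friction (0.06 N m): it stays where it is left; the holes leave about +-0.018 rad of play
- plunger (a joint): how far the plunger is pulled out along the deck's normal, m. 0 = fully home, pin 10 mm deep in the hole; above 0.010 it is clear of the index plate; stop at 0.018. The spring pulls home with 3.5 N at 0, 7 N at 0.010; between holes the pin rides on the plate at 0.010. Pin 8 mm thick with a round tip, holes 10.6 mm wide
- pivot (a point): point on the keeper's pivot axis at the underside of its 6 mm thick bars, 40 mm above the deck. z is the deck's normal, leaning 35 degrees from vertical, down the slope. It turns with the keeper: x runs along the keeper's finger (75 mm long, 14 mm wide), straight up the slope at keeper = 0. The hub (radius 13 mm) stands 11 mm above this point
- knob_centre (a point): centre of the plunger's black knob, a cylinder 24 mm in diameter, 24 mm high, axis (z) along the deck's normal, free to spin on it. Underside 2 mm above the keeper's handle bar (18 mm wide). It is 70 mm from the pivot axis, 135 degrees anticlockwise from the finger, 20 mm above pivot along the normal when home; it moves with plunger and keeper
- next_hole (a point): mouth of the middle hole in the top of the dark steel index plate, 36 mm above the deck, straight down the slope from the pivot, 70 mm from its axis. Its axes are those of the stand: z up, x level, pointing the way in which the deck rises, y level, across the slope
- cradle (a point): centre of the slide when in the wooden cradle: 58.5 mm up the slope from the pivot axis, 24 mm above the deck. Axes as next_hole; the cradled slide lies along y. Only its ends are held; the middle 40 mm is free down to the deck. Cradle walls are 24 mm high, 41 mm over their outer faces, the keeper's finger passes 3 mm above the slide
- slide_centre (a point): centre of the chrome slide, a tube of 26 mm diameter and 60 mm length, about 90 g; its y axis is the tube's axis
- tray_in (a point): centre of the tray floor, at the top of its rubber ribs, 8 mm above the cabinet top. The fixed dark wooden tray is 120 mm along its x, 130 mm along its y, rim 18 mm above the cabinet top, walls 5 mm; ribs run along its y, 18 mm apart, and keep a slide laid along y from rolling
- stand: fixed aluminium stand, 255 x 190 mm, 218 mm high. Origin on the cabinet top; x level, the way the deck rises; y across. Upper tier: shelf with its underside 78 mm above the cradle point, starting 22 mm beyond it in x, 100 mm deep: an upright gripper hardly fits over the slide, approach along the deck's normal
- octave_pedal: purple octave pedal, 94 x 50 x 34 mm (46 mm over its knobs and foot switch), standing on the stand's upper tier; leave it alone. Origin under its centre
- power_brick: black aluminium power brick, 85 x 160 x 40 mm, leave it alone. Origin under its centre
- pick_rack: wooden pick rack with six slots, 50 x 120 x 42 mm, leave it alone. Origin under its centre
- tin: closed stainless tin, 68 mm diameter, 42 mm high, leave it alone. Origin under its centre
- metronome: grey metronome, 35 x 75 x 76 mm, leave it alone. Origin under its centre
- mug: white mug, 80 mm diameter, 90 mm high, with a handle; leave it alone. Origin under its centre
- slide: the chrome slide as a whole (origin 13 mm from the tube's axis)
- tray: the fixed wooden tray, origin on the cabinet top under its centre
Not all that is in view belongs to the job. Several things have the shape of the slide; the one meant has the colours described above. Of the things that look like the tray, the smaller one is meant.

How it is judged:
On the way, in this order (a step that is already met when the one before it is completed fails the run):
1. the plunger is pulled clear while the keeper still stands at the first hole, the slide in its cradle (value of joint plunger above 0.0085 m and value of joint keeper below 0.15 rad and distance between slide_centre and cradle below 0.012 m), for 0.1 s.
2. the keeper stands at the middle hole with the plunger snapped fully home, the slide still in its cradle (value of joint keeper between 0.735 and 0.835 rad and value of joint plunger below 0.002 m and distance between slide_centre and cradle below 0.012 m), for 0.2 s.
At the end, for the whole second after the job is handed in: the keeper is at the middle hole (0.785 rad within 0.05) with the plunger within 2 mm of fully home, and the slide lies level (within 10 degrees) and still inside the tray, its centre within 55 mm of the tray's middle in x and y and less than 18 mm above the ribs (value of joint keeper between 0.735 and 0.835 rad and value of joint plunger below 0.002 m and x of slide_centre in the frame of tray_in between -0.055 and 0.055 m and y of slide_centre in the frame of tray_in between -0.055 and 0.055 m and z of slide_centre in the frame of tray_in below 0.018 m and angle between slide_centre's own y axis and vertical between 1.4 and 1.74 rad and linear speed of slide below 0.02 m/s); the robot touches nothing.
It fails at once if the slide is dropped or banged into the tray (over 25 N) (contact force between slide and tray above 25 N).
It fails at once if a bystander is moved by more than 25 mm (distance of any of octave_pedal, power_brick, pick_rack, tin, metronome, mug from where it was at the start of the episode above 0.025 m).
It also fails if it takes over 56 s, if anything falls off the work surface, if the arm or the gripper's body presses on something with over 40 N, if the wrist force passes 120 N, or if a joint passes its speed limit or range.

## Working session

There is one attempt and no reset: what is moved stays moved. The work goes in short steps, Python scripts to look and compute and a tool call to move; the robot and the scene stay as the last step left them, time stands still between calls to the robot, and variables do not carry over. Pictures are saved under pics/ and viewed, at most 10 in all, crops included, and the job is handed in when it is done.

Besides the shell and the picture viewer there is one more tool, called after ">>>" as name(argument=value, ...) on one line, values as JSON. jog_arm: Moves the arm, as the interface text tells. Its arguments: {"type":"object","properties":{"rows":{"type":"array","items":{"type":"array"}},"newtons":{"type":"number"}},"required":["rows"]}

```bash
ls; mkdir -p pics; python3 - <<'E'
from cell import arm
import cv2,numpy as np
s=arm.observe();print({k:np.round(v,3) for k,v in s.items()})
ims=[]
for n in("side","top"):
    d=arm.get_image(n);np.savez(f"{n}0.npz",**d)
    print(n,d["fx"],d["cx"],d["cy"],d["rvec"],d["tvec"],(d["depth"]>0).mean())
    cv2.imwrite(f"pics/{n}0.png",cv2.resize(d["img"][:,:,::-1],(798,598)))
E
```

```text
pics
{'clock': np.float64(0.0), 'joints': array([-1.428,  0.435,  0.025,  1.574, -0.012,  1.134, -0.075]), 'dq': array([-0.   ,  0.001, -0.   ,  0.001,  0.   ,  0.   , -0.002]), 'joint_efforts': array([ 0.0000e+00, -6.6786e+01,  9.8500e-01, -3.1447e+01, -6.1000e-02,
        4.2000e-02,  0.0000e+00]), 'position': array([0.152, 0.606, 0.226]), 'ee_rot': array([-3.850e-01, -3.118e+00,  2.000e-03]), 'force': array([-0.362,  0.239, -0.497]), 'ft_torque': array([-0.032,  0.025, -0.034]), 'gripper_force': np.float64(0.0), 'width': np.float64(1.0)}
side 416.8451628244236 256.32872336132397 190.00400381145533 [ 0.25340069 -2.86011484  1.13028386] [0.4791885  0.15846635 1.20859182] 0.9958699544270834
top 426.0679476268711 254.8839723397244 188.4863138642858 [ 2.14690702 -2.21078266  0.10561731] [-0.01345685  0.52665156  1.54431542] 0.9958699544270834
```

View pics/side0.png

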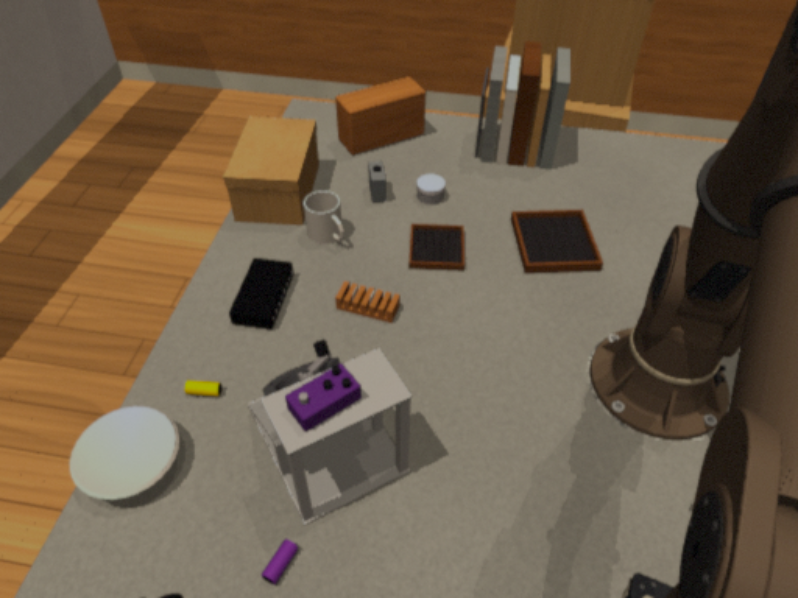

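View pics/top0.png

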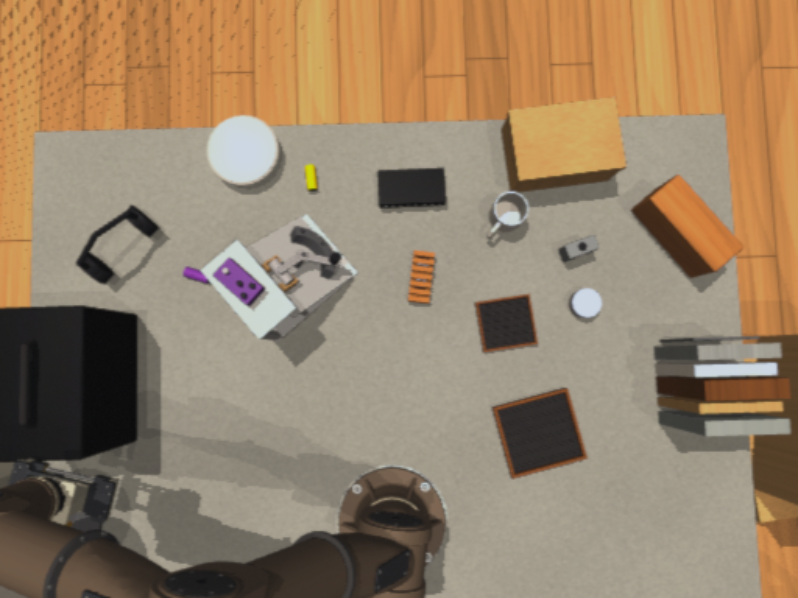

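The stand is at about (280,275) in the top picture with the knob at (335,258), the small tray at (507,323), and the deck descending to the right. Next I measure these from the depth.

```bash
cat > h.py <<'E'
import numpy as np,cv2
from scipy.spatial.transform import Rotation as R
def cloud(d):
    z=d["depth"];v,u=np.indices(z.shape)
    P=np.stack([(u-d["cx"])/d["fx"]*z,(v-d["cy"])/d["fy"]*z,z],-1)
    r=R.from_rotvec(d["rvec"]).as_matrix();return (P-d["tvec"])@r
E
python3 - <<'E'
from h import *
d=dict(np.load("top0.npz"));P=cloud(d);im=d["img"];k=512/798
def at(u,v):return np.round(P[int(v*k),int(u*k)],3)
for n,u,v in[("knob",335,258),("deck a",335,285),("deck b",345,268),("deck c",300,222),("deck d",315,290),("shelf",265,310),("tray",507,323),("brick",412,187),("rack",422,278),("table",450,240),("mug",510,205),("tin",586,303)]:print(n,at(u,v))
hsv=cv2.cvtColor(im,cv2.COLOR_RGB2HSV)
H=P[...,2]
# deck plane: RANSAC-free: light grey pixels in stand area with z between .02 and .2
m=np.zeros(H.shape,bool);m[int(210*k):int(310*k),int(240*k):int(358*k)]=1
m&=(H>.01)&(H<.3)
n=cv2.Sobel(H,-1,1,0);Q=P[m];best=0
rg=np.random.default_rng(0)
for _ in range(1500):
    a=Q[rg.choice(len(Q),3,False)];nn=np.cross(a[1]-a[0],a[2]-a[0]);l=np.linalg.norm(nn)
    if l<1e-6: continue
    nn/=l;nn*=np.sign(nn[2])
    if not .75<nn[2]<.88: continue
    c=(abs((Q-a[0])@nn)<.003)
    if c.sum()>best: best=c.sum();bi=c
A=Q[bi];c=A.mean(0);nn=np.linalg.svd(A-c)[2][2];nn*=np.sign(nn[2]);print("deck",best,c,nn,"tilt",np.degrees(np.arccos(nn[2])),"az down",np.degrees(np.arctan2(nn[1],nn[0])))
np.savez("deck.npz",c=c,n=nn)
# height over deck map
h=(P-c)@nn
S=m&(H>.19)
print("shelf z",np.median(H[S]))
x,y,w,hh=int(235*k),int(205*k),int(125*k),int(140*k)
cr=im[y:y+hh,x:x+w,::-1];hc=np.clip((h[y:y+hh,x:x+w]+.005)*255/.1,0,255).astype(np.uint8)
o=np.hstack([cv2.resize(cr,None,fx=4.9,fy=4.9,interpolation=2),cv2.resize(cv2.applyColorMap(hc,cv2.COLORMAP_JET),None,fx=4.9,fy=4.9,interpolation=0)])
print(x,y,o.shape);cv2.imwrite("pics/crop.png",o)
E
```

```text
knob [0.604 0.112 0.115]
deck a [0.551 0.118 0.059]
deck b [0.597 0.095 0.007]
deck c [0.704 0.198 0.035]
deck d [0.535 0.158 0.083]
shelf [0.486 0.246 0.217]
tray [ 0.451 -0.287  0.008]
brick [ 0.782 -0.07   0.039]
rack [ 0.561 -0.085  0.04 ]
table [ 0.658 -0.157  0.003]
mug [ 0.737 -0.307  0.006]
tin [ 0.491 -0.464  0.044]
deck 955 [0.59240606 0.1994293  0.07906209] [ 0.37531921 -0.45377278  0.80822383] tilt 36.07724424935579 az down -50.405569223860674
shelf z 0.2192478307693347
150 131 (436, 784, 3)
```

View pics/crop.png

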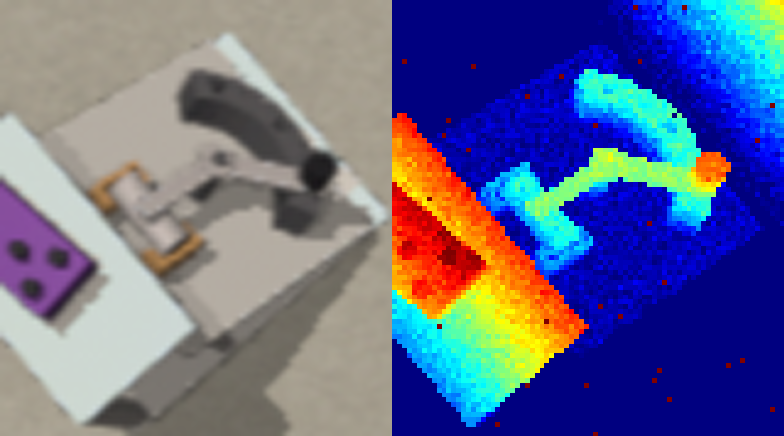

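The crop shows the hub at (215,162), the knob at (317,172), the slide in the cradle at (150,205), and the finger across it. Next I work out the stand frame.

```bash
python3 - <<'E'
from h import *
d=dict(np.load("top0.npz"));P=cloud(d);im=d["img"];H=P[...,2]
dk=np.load("deck.npz");c,n=dk["c"],dk["n"]
hsv=cv2.cvtColor(im,cv2.COLOR_RGB2HSV)
# shelf rect -> azimuth
S=(abs(H-.219)<.008);S[:,:120]=0;S[:,230:]=0;S[:140]=0;S[230:]=0
pts=P[S][:,:2].astype(np.float32)
# include pedal hole: hull rect
r=cv2.minAreaRect(pts*1000);print("shelf rect",r,S.sum())
# tray small
W=P[190:228,300:350];m=(abs(W[...,2]-.018)<.006)
t=cv2.minAreaRect((W[m][:,:2]*1000).astype(np.float32));print("tray",t)
print("amp top",np.percentile(H[200:285,5:80],[50,95]))
x0,y0,k=150,131,4.9
def cr(u,v):return P[int(y0+v/k),int(x0+u/k)]
q=np.stack(np.meshgrid(np.arange(180,215),np.arange(155,185)),-1)
# knob top: dark pixels
m=np.zeros(H.shape,bool);m[131:200,205:228]=1;hd=(P-c)@n
m&=(hd>.064)&(hd<.085);print("knob top",P[m].mean(0),np.median(hd[m]),m.sum())
# hub
m=np.zeros(H.shape,bool);m[158:171,185:204]=1;mm=m&(hd>.048)&(hd<.056);print("hub",P[mm].mean(0),np.median(hd[mm]),mm.sum())
E
```

```text
shelf rect ((528.4468994140625, 283.44573974609375), (191.81349182128906, 100.52507019042969), 39.07969665527344) 1320
tray ((451.13909912109375, -282.3858642578125), (120.19124603271484, 130.48919677734375), 7.312592506408691)
amp top [0.27830288 0.30521446]
knob top [0.60595021 0.10964984 0.11132499] 0.07249694400666007 36
hub [0.60719295 0.17818559 0.12253565] 0.050348875188108495 31
```

```bash
cat >> h.py <<'E'
AZ=np.radians(129.3);T=np.radians(35)
xs=np.array([np.cos(AZ),np.sin(AZ),0]);ys=np.array([-np.sin(AZ),np.cos(AZ),0])  # stand axes
n=-np.sin(T)*xs+np.array([0,0,np.cos(T)]);u=np.cos(T)*xs+np.array([0,0,np.sin(T)])
lat=np.cross(n,u) # left, ccw
def kdir(k):a=k+np.radians(135);return np.cos(a)*u+np.sin(a)*lat
def ori(z,y):return np.column_stack([np.cross(y,z),y,z])
def go(pos,M):
    from cell import arm
    s=arm.observe();R0=R.from_rotvec(s["ee_rot"])
    dr=(R.from_matrix(M)*R0.inv()).as_rotvec(degrees=True)
    print("now",np.round(s["position"],4),"shift cm",np.round((pos-s["position"])*100,2),"turn",np.round(dr,1),"clock",s["clock"])
def wrist(name):
    from cell import arm
    s=arm.observe();d=arm.get_image("wrist");d["pos"]=s["position"];d["rot"]=s["ee_rot"];np.savez(name,**d);return d
def wray(d,uv):
    uv=np.atleast_2d(uv).astype(float);a=(uv-[d["cx"],d["cy"]])/[d["fx"],d["fy"]];r=np.linalg.norm(a,axis=1,keepdims=True)
    v=np.hstack([a/np.maximum(r,1e-9)*np.sin(r),np.cos(r)])
    M=R.from_rotvec(d["rot"]).as_matrix();m=d["mount"]
    return M@m[:3,3]+d["pos"],v@m[:3,:3].T@M.T
def wpix(d,X):
    M=R.from_rotvec(d["rot"]).as_matrix();m=d["mount"];p=((X-d["pos"])@M-m[:3,3])@m[:3,:3]
    r=np.linalg.norm(p[:2]);th=np.arctan2(r,p[2]);return np.array([d["cx"],d["cy"]])+p[:2]/r*th*d["fx"]
E
python3 - <<'E'
from h import *
hub=np.array([.606,.180,.1225]);piv=hub-.011*n;kc=piv+70e-3*kdir(0)+.02*n
print(lat,-ys,piv,kc)
M=ori(-n,np.cross(n,kdir(0)));go(kc+.12*n,M)
M2=ori(-n,-np.cross(n,kdir(0)));go(kc+.12*n,M2)
E
```

```text
[-7.73840210e-01 -6.33380873e-01  2.77555756e-17] [ 0.77384021  0.63338087 -0.        ] [0.60200378 0.18488242 0.11348933] [0.59664753 0.11327845 0.10148178]
now [0.152  0.6058 0.226 ] shift cm [ 48.82 -54.57  -2.62] turn [  6.6  37.4 -78.9] clock 0.1
now [0.152  0.6058 0.226 ] shift cm [ 48.82 -54.57  -2.62] turn [39.  -6.7 95. ] clock 0.1
```

>>> jog_arm(rows=[[[0,0,6],[0,0,0],1],[[0,0,12],[0,0,0],1],[[0,0,18],[0,0,0],1],[[5,-3,22],[0,0,-5],1],[[10,-8,22],[0,0,-12],0.6],[[15,-13,22],[0,0,-20],0.6],[[20,-18,22],[0,0,-28],0.6],[[25,-23,22],[0,0,-36],0.6]])

```text
clock: 1.1
position: [0.3752, 0.4024, 0.4465]
ee_rot: [-1.336, -2.843, 0.0]
force: [1.0, 0.1, -0.0]
width: 0.629
gripper_force: 0.0
```

>>> jog_arm(rows=[[[5,-5,0],[0,0,-8],0.6],[[10,-11,0],[0,0,-16],0.6],[[15,-17,0],[0,0,-24],0.6],[[20,-23,0],[0,0,-32],0.6],[[23,-28,0],[0,0,-40],0.6],[[23,-31,0],[0,0,-43],0.6],[[23,-31,0],[0,0,-43],0.6],[[23,-31,0],[0,0,-43],0.6]])

```text
clock: 2.1
position: [0.6042, 0.0933, 0.4463]
ee_rot: [-2.282, -2.159, 0.001]
force: [0.4, -0.3, 0.2]
width: 0.601
gripper_force: 0.0
```

```bash
python3 - <<'E'
from h import *
hub=np.array([.606,.180,.1225]);piv=hub-.011*n;kc=piv+70e-3*kdir(0)+.02*n
M=ori(-n,np.cross(n,kdir(0)));go(kc+.14*n,M)
from cell import arm;print(arm.observe()["joints"])
E
```

```text
now [0.6042 0.0933 0.4463] shift cm [  4.33  -4.22 -23.02] turn [26.6 22.7 -2.4] clock 2.1
[-0.61327709  0.34960393  0.57944244  1.23261033 -0.18872305  1.61286744
 -0.12559033]
```

>>> jog_arm(rows=[[[1,-1,-3],[6,5,0],0.6],[[2,-2,-7],[12,11,-1],0.6],[[3.3,-3.2,-11],[19,16,-2],0.6],[[4.3,-4.2,-15],[26.6,22.7,-2.4],0.6],[[4.3,-4.2,-19],[26.6,22.7,-2.4],0.6],[[4.3,-4.2,-23],[26.6,22.7,-2.4],0.6],[[4.3,-4.2,-23],[26.6,22.7,-2.4],0.6],[[4.3,-4.2,-23],[26.6,22.7,-2.4],0.6]])

```text
clock: 3.1
position: [0.6475, 0.0538, 0.2186]
ee_rot: [-1.873, -1.704, -0.043]
force: [0.5, -0.2, 0.6]
width: 0.6
gripper_force: 0.0
```

```bash
python3 - <<'E'
from h import *
hub=np.array([.606,.180,.1225]);piv=hub-.011*n;kc=piv+70e-3*kdir(0)+.02*n
M=ori(-n,np.cross(n,kdir(0)));go(kc+.14*n,M)
d=wrist("w0.npz");print(d["mount"],d["fx"],(d["depth"]>0).mean())
im=cv2.resize(d["img"][:,:,::-1],None,fx=1.5,fy=1.5)
for X in(hub,kc+.012*n,piv+.0585*u-.016*n):
    p=wpix(d,X);print(p);cv2.circle(im,tuple(int(a*1.5) for a in p),4,(0,255,0),1)
cv2.imwrite("pics/w0.png",im)
E
```

```text
now [0.6475 0.0538 0.2186] shift cm [ 0.   -0.27 -0.24] turn [-0.1  0.2 -0.2] clock 3.1
[[-7.62013164e-05 -9.54279097e-01 -2.98917045e-01  8.15122640e-02]
 [ 9.99999826e-01 -2.47377633e-04  5.34817281e-04  1.61916442e-04]
 [-5.84310343e-04 -2.98916952e-01  9.54278950e-01 -1.58609901e-01]
 [ 0.00000000e+00  0.00000000e+00  0.00000000e+00  1.00000000e+00]] 297.3186396354542 0.9956410725911459
[254.16281428 115.19118793]
[253.84458085 186.24894123]
[216.96256485  77.76930056]
```

View pics/w0.png

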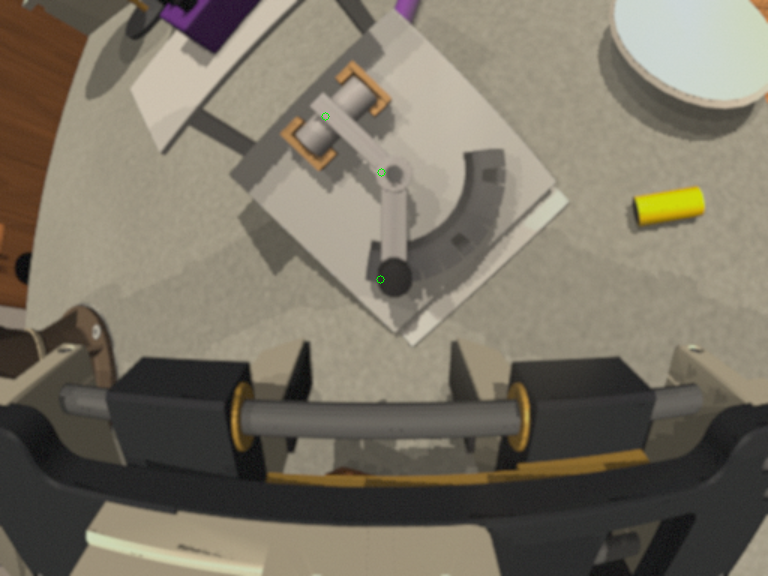

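Wrist view (1.5x): hub at (396,174), knob top at (395,277), middle hole at (460,240), slide centre at about (337,117). The prediction is about 10 px too far left. I'll correct it by segmentation and depth.

```bash
python3 - <<'E'
from h import *
d=dict(np.load("w0.npz"));im=d["img"];D=d["depth"]
def pt(u,v,w=2):
    o,r=wray(d,[u,v]);r=r[0];M=R.from_rotvec(d["rot"]).as_matrix()
    ax=M@d["mount"][:3,2];z=np.median(D[int(v)-w:int(v)+w+1,int(u)-w:int(u)+w+1]);return o+r*z/(r@ax)
hsv=cv2.cvtColor(im,cv2.COLOR_RGB2HSV)
dark=(im.max(2)<60).astype(np.uint8);dark[:160]=0;dark[205:]=0;dark[:,:240]=0;dark[:,290:]=0
N,L,st,ce=cv2.connectedComponentsWithStats(dark);i=1+st[1:,4].argmax();print("dark",st[i],ce[i])
# table of points
K=pt(*ce[i]);Hb=pt(264,115);
dk=[pt(*a,3) for a in((300,90),(225,150),(330,135),(225,120),(300,50))]
print("K",K,"hub",Hb);print("deck heights rel. hub",[(x-Hb)@n for x in dk]);
A=np.array(dk);c=A.mean(0);m=np.linalg.svd(A-c)[2][2];print("n fit",m*np.sign(m[2]),"n",n,"resid",(A-c)@m)
print("K-Hub: n,u,lat",(K-Hb)@n,(K-Hb)@u,(K-Hb)@lat,"ideal .021 -.0495 .0495")
S=pt(223,78,1);print("slide cand",[(pt(a/1.5,b/1.5,1)-Hb)@np.c_[u,lat,n] for a,b in((316,137),(354,96),(340,115),(310,145),(361,88))],"ideal .0585,0, top -.014")
t=dict(np.load("top0.npz"))
for X in(K,Hb):
    p,_=cv2.projectPoints(X[None],t["rvec"],t["tvec"],np.array([[t["fx"],0,t["cx"]],[0,t["fy"],t["cy"]],[0,0,1]]),None);p=p.ravel();print("in top crop",(p-[150,131])*4.9)
E
```

```text
dark [252 173  23  24 442] [262.71945701 184.5158371 ]
K [0.61104017 0.10887324 0.11228676] hub [0.61641844 0.1789093  0.12137302]
deck heights rel. hub [np.float64(-0.05047890630709492), np.float64(-0.050348304949066044), np.float64(-0.014208976365007077), np.float64(-0.050688384139576534), np.float64(-0.05036641377925026)]
n fit [ 0.13413251 -0.18343241  0.97383829] n [ 0.36329234 -0.44385651  0.81915204] resid [ 0.00919932  0.00354941 -0.00395228 -0.00531478 -0.00348167]
K-Hub: n,u,lat 0.02168903630029017 -0.04681658114137142 0.04852142456946603 ideal .021 -.0495 .0495
slide cand [array([ 0.05745759,  0.02193484, -0.01369249]), array([ 0.05900826, -0.01760484, -0.01359367]), array([ 0.05517457, -0.00109649, -0.00402418]), array([ 0.05653915,  0.02899777, -0.01368409]), array([ 0.05967508, -0.02514824, -0.01379424])] ideal .0585,0, top -.014
in top crop [317.70575293 157.24103385]
in top crop [217.38370686 150.6128601 ]
```

```bash
python3 - <<'E'
from h import *
K=np.array([.611,.1085,.1118])
M=ori(-n,np.cross(n,kdir(0)));go(K+.035*n,M);print(n,kdir(0),np.cross(n,kdir(0)))
E
```

```text
now [0.6478 0.0533 0.2191] shift cm [-2.4   3.96 -7.86] turn [-0.1  0.3 -0.2] clock 3.15
[ 0.36329234 -0.44385651  0.81915204] [-0.18031575 -0.8960978  -0.40557979] [ 9.14059574e-01 -3.61980069e-04 -4.05579788e-01]
```

>>> jog_arm(rows=[[[-0.8,1.3,-2.6],[0,0,0],0.6],[[-1.6,2.6,-5.2],[0,0,0],0.6],[[-2.4,4.0,-7.9],[0,0,0],0.6],[[-2.4,4.0,-7.9],[0,0,0],0.6],[[-2.4,4.0,-7.9],[0,0,0],0.6]])

```text
clock: 3.78
position: [0.6244, 0.0916, 0.1399]
ee_rot: [-1.876, -1.703, -0.044]
force: [-0.0, 0.1, 0.2]
width: 0.599
gripper_force: 0.0
```

```bash
python3 - <<'E'
from h import *
d=wrist("w1.npz");im=d["img"];D=d["depth"]
dark=(im.max(2)<60).astype(np.uint8);dark[:160]=0;dark[235:]=0;dark[:,:225]=0;dark[:,290:]=0
N,L,st,ce=cv2.connectedComponentsWithStats(dark);i=1+st[1:,4].argmax();print("dark",st[i],ce[i])
K=np.array([.611,.1085,.1118]);print("pred knob",wpix(d,K),"axis tip",wpix(d,d["pos"]-.0*n),d["pos"])
o,r=wray(d,ce[i]);
for k in(0,):
    s=((K-o)@n)/(r@n);X=o+r*s[:,None];print("knob on top plane",X,"depth pt",D[int(ce[i][1]),int(ce[i][0])])
M=ori(-n,np.cross(n,kdir(0)));print("off in tool x,y",(X-d["pos"])@M)
cv2.imwrite("pics/w1.png",im[:,:,::-1])
E
```

```text
dark [236 197  33  37 957] [251.76907001 214.93207941]
pred knob [251.60558407 217.424016  ] axis tip [252.92945383 242.01640159] [0.62435729 0.09163158 0.13986885]
knob on top plane [[0.61144426 0.1102001  0.11252417]] depth pt 0.20890501
off in tool x,y [[ 0.00322033 -0.00071956  0.03533241]]
```

View pics/w1.png

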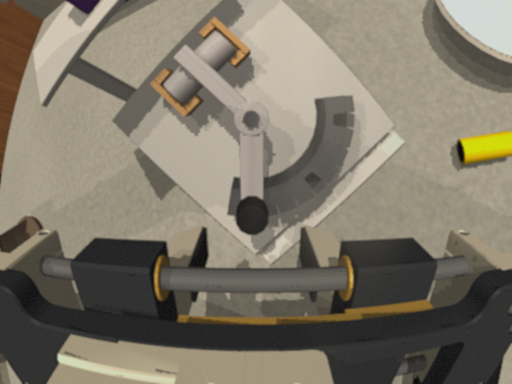

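The knob lies within 1 mm of the finger plane and 3 mm off along tool x. I descend 57 mm along the normal and grip.

>>> jog_arm(rows=[[[-0.6,0.9,-1.4],[0,0,0],0.6],[[-1.3,1.8,-3.0],[0,0,0],0.6],[[-2.0,2.75,-4.5],[0,0,0],0.6],[[-2.0,2.75,-4.5],[0,0,0],0.6],[[-2.0,2.75,-4.5],[0,0,0],0.3],[[-2.0,2.75,-4.5],[0,0,0],0],[[-2.0,2.75,-4.5],[0,0,0],0],[[-2.0,2.75,-4.5],[0,0,0],0]], newtons=30)

```text
clock: 4.82
position: [0.6032, 0.1194, 0.093]
ee_rot: [-1.875, -1.701, -0.042]
force: [-0.1, -0.6, 2.7]
width: 0.255
gripper_force: 30.0
```

Gripped at 23.5 mm. Now I pull 14 mm along the normal.

>>> jog_arm(rows=[[[0.25,-0.31,0.57],[0,0,0],0],[[0.51,-0.62,1.15],[0,0,0],0],[[0.51,-0.62,1.15],[0,0,0],0],[[0.51,-0.62,1.15],[0,0,0],0]])

```text
clock: 5.32
position: [0.6079, 0.1137, 0.1037]
ee_rot: [-1.875, -1.701, -0.041]
force: [-3.0, 3.2, -7.7]
width: 0.252
gripper_force: 30.0
```

```bash
python3 - <<'E'
from h import *
from cell import arm
s=arm.observe();p=s["position"];M0=R.from_rotvec(s["ee_rot"])
print("force n",s["force"]@n, s["force"]@np.cross(n,kdir(0)))
c=p-kdir(0)*.07
for a in(11.25,22.5,33.75,45,47):
    r=np.radians(a);print(a,np.round((.07*(kdir(r)-kdir(0)))*100,2),np.round(n*a,1))
print("wrist hub axis dist", (np.array([.6164,.1789,.1214])-p)@np.c_[kdir(0),np.cross(n,kdir(0)),n])
E
```

```text
force n -8.854352848396909 0.3756084223226918
11.25 [ 1.27  0.12 -0.5 ] [ 4.1 -5.   9.2]
22.5 [ 2.54  0.48 -0.87] [  8.2 -10.   18.4]
33.75 [ 3.77  1.06 -1.1 ] [ 12.3 -15.   27.6]
45 [ 4.89  1.84 -1.18] [ 16.3 -20.   36.9]
47 [ 5.08  1.99 -1.17] [ 17.1 -20.9  38.5]
wrist hub axis dist [-0.06714073  0.0005898  -0.01139916]
```

Pulled out (spring force 8.9 N). Now I swing to 33.75 degrees, then 45.

>>> jog_arm(rows=[[[0.64,0.03,-0.26],[2,-2.5,4.6],0],[[1.27,0.12,-0.5],[4.1,-5,9.2],0],[[1.9,0.27,-0.7],[6.1,-7.5,13.8],0],[[2.54,0.48,-0.87],[8.2,-10,18.4],0],[[3.17,0.74,-1.0],[10.2,-12.5,23],0],[[3.77,1.06,-1.1],[12.3,-15,27.6],0],[[3.77,1.06,-1.1],[12.3,-15,27.6],0]])

```text
clock: 6.2
position: [0.6455, 0.1258, 0.0931]
ee_rot: [-1.308, -2.19, -0.276]
force: [-3.1, 6.4, -5.4]
width: 0.255
gripper_force: 30.0
```

>>> jog_arm(rows=[[[0.57,0.38,-0.05],[2,-2.5,4.6],0],[[1.12,0.78,-0.08],[4.0,-5,9.3],0],[[1.12,0.78,-0.08],[4.0,-5,9.3],0],[[1.12,0.78,-0.08],[4.0,-5,9.3],0]])

```text
clock: 6.7
position: [0.6561, 0.134, 0.0926]
ee_rot: [-1.093, -2.321, -0.349]
force: [-4.6, 6.9, -4.7]
width: 0.255
gripper_force: 30.0
```

```bash
python3 - <<'E'
from h import *
d=wrist("w2.npz");a=np.pi/4
f=np.c_[kdir(a),np.cross(n,kdir(a)),n]
from cell import arm
s=arm.observe();print("force r,t,n",s["force"]@f,"hub->tcp",(s["position"]-np.array([.6164,.1789,.1214]))@f,s["position"])
cv2.imwrite("pics/w2.png",d["img"][:,:,::-1])
E
```

```text
force r,t,n [-3.58753708  0.5215116  -7.9415219 ] hub->tcp [0.06557018 0.00225483 0.01082683] [0.6560983  0.13395814 0.09265931]
```

View pics/w2.png

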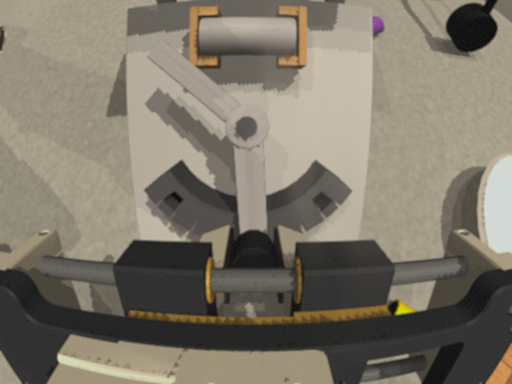

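The slide is seen squarely at (247,37), the hub at (246,126) and the knob at (252,245). I measure the keeper angle from the bar direction.

```bash
python3 - <<'E'
from h import *
d=dict(np.load("w2.npz"));h0=np.array([.6164,.1789,.1214])
def pl(p,h):
    o,r=wray(d,p);return o+r[0]*(((h0+h*n-o)@n)/(r[0]@n))
hub=pl((246,126),0)
print("hub",hub,(hub-h0)@np.c_[u,lat,n])
# bar centre at rows 165..215 : bar edges by brightness (bar top is 5 mm below hub top)
g=cv2.cvtColor(d["img"],cv2.COLOR_RGB2GRAY).astype(int)
for v in(190,200,210,220):
    row=g[v,225:280];e=np.diff(row);a,b=e[:30].argmax()+225.5,e[20:].argmin()+245.5
    c=pl(((a+b)/2+.0,v),-.005);q=(c-hub)@np.c_[u,lat];print(v,a,b,"ang",np.degrees(np.arctan2(q[1],q[0]))-135)
q=(d["pos"]-hub)@np.c_[u,lat];print("tcp ang",np.degrees(np.arctan2(q[1],q[0]))-135,np.hypot(*q))
for p in((246,37),):
    X=pl(p,-.014);print("slide top",(X-hub)@np.c_[u,lat,n])
for p in((173,198),(324,201)):
    X=pl(p,-.015);q=(X-hub)@np.c_[u,lat];print("hole",np.hypot(*q),np.degrees(np.arctan2(q[1],q[0]))%360-135)
E
```

```text
hub [0.61441299 0.17865882 0.12215055] [1.30854478e-03 1.69038300e-03 1.47168608e-17]
190 236.5 278.5 ang -305.1007369869986
200 236.5 265.5 ang -311.3727888765722
210 237.5 265.5 ang -311.47501958289035
220 238.5 266.5 ang -311.2522808620144
tcp ang -311.57674191170906 0.0669809737595075
slide top [ 0.0545156   0.00052412 -0.014     ]
hole 0.06933001332631701 -0.6665664858580271
hole 0.07197903397861344 90.9293276140466
```

The keeper is overshot by about 3.4 degrees. I go back 4 mm tangentially, then lower 5 mm and read the spring force.

>>> jog_arm(rows=[[[-0.31,-0.25,0],[-1.2,1.5,-2.8],0],[[-0.31,-0.25,0],[-1.2,1.5,-2.8],0],[[-0.38,-0.16,-0.16],[-1.2,1.5,-2.8],0],[[-0.49,-0.03,-0.41],[-1.2,1.5,-2.8],0],[[-0.49,-0.03,-0.41],[-1.2,1.5,-2.8],0],[[-0.49,-0.03,-0.41],[-1.2,1.5,-2.8],0]])

```text
clock: 7.5
position: [0.6511, 0.1332, 0.0887]
ee_rot: [-1.159, -2.283, -0.327]
force: [-5.8, 4.3, -2.4]
width: 0.259
gripper_force: 30.0
```

```bash
cat > st.py <<'E'
from h import *
from cell import arm
a=np.pi/4;f=np.c_[kdir(a),np.cross(n,kdir(a)),n];hub=np.array([.6144,.1787,.1221])
s=arm.observe();print("force r,t,n",s["force"]@f,"hub->tcp",(s["position"]-hub)@f)
E
python3 st.py
```

```text
force r,t,n [-4.3880879  -1.74977884 -5.94202271] hub->tcp [ 0.06701922 -0.00039519  0.006147  ]
```

The spring still pulls at 5.9 N, so the pin has entered the hole. I lower the rest and release.

>>> jog_arm(rows=[[[-0.15,0.18,-0.33],[0,0,0],0],[[-0.29,0.36,-0.65],[0,0,0],0],[[-0.29,0.36,-0.65],[0,0,0],0]])

```text
clock: 7.88
position: [0.6487, 0.1366, 0.0827]
ee_rot: [-1.16, -2.284, -0.328]
force: [-4.8, 5.3, -0.0]
width: 0.252
gripper_force: 30.0
```

```bash
python3 st.py
```

```text
force r,t,n [-5.86552473 -0.37030737 -4.13085715] hub->tcp [ 0.06711028 -0.00010777 -0.00112603]
```

>>> jog_arm(rows=[[[0,0,0],[0,0,0],0.6],[[0,0,0],[0,0,0],0.6],[[0,0,0],[0,0,0],0.6],[[1.1,-1.33,2.46],[0,0,0],0.6],[[2.2,-2.7,4.9],[0,0,0],0.6],[[2.2,-2.7,4.9],[0,0,0],0.6]])

```text
clock: 8.62
position: [0.6732, 0.1062, 0.1324]
ee_rot: [-1.166, -2.288, -0.328]
force: [1.2, -0.1, -0.4]
width: 0.597
gripper_force: 0.0
```

```bash
python3 - <<'E'
from h import *
d=wrist("w3.npz");print(d["pos"]);cv2.imwrite("pics/w3.png",d["img"][:,:,::-1])
E
```

```text
[0.6732168  0.10618359 0.13243922]
```

View pics/w3.png

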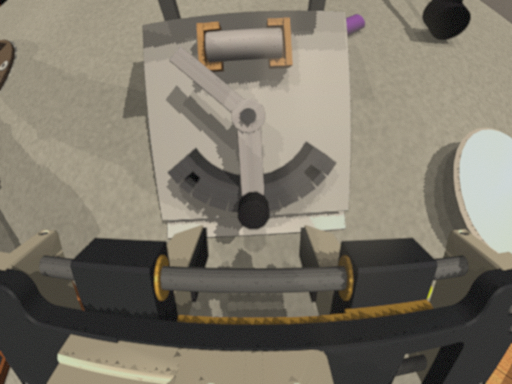

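The knob at (254,210) now points straight downslope; the slide is at (245,44) and the hub at (249,116). I check the knob height over the hub and measure the slide.

```bash
python3 - <<'E'
from h import *
d=dict(np.load("w3.npz"));im=d["img"];D=d["depth"]
M=R.from_rotvec(d["rot"]).as_matrix();ax=M@d["mount"][:3,2]
def pt(p,w=1):
    o,r=wray(d,p);r=r[0];v,q=int(p[1]+.5),int(p[0]+.5);return o+r*np.median(D[v-w:v+w+1,q-w:q+w+1])/(r@ax)
hub=pt((249,116));F=np.c_[u,lat,n]
print("hub",hub,"knob",(pt((254,210))-hub)@F,"ideal -.07,0,.021")
print("deck",[(pt(p)-hub)@F for p in((300,100),(160,100),(300,215),(180,212))])
# slide mask: points between heights -0.035..-0.010 in region, within cradle ends
v,q=np.mgrid[24:70,205:285];Q=np.array([(pt((b,a),0)-hub)@F for a,b in zip(v.ravel(),q.ravel())])
m=(abs(Q[:,2]+.014)<.0025)&(abs(Q[:,0]-.0585)<.02);g=Q[m];print("slide crest",m.sum(),g.mean(0),g.min(0),g.max(0))
c=hub+F@[np.median(g[:,0]),0,-.027]
hsv=cv2.cvtColor(im,cv2.COLOR_RGB2HSV)[24:70,205:285]
o=(hsv[...,1]>110).ravel();print("cradle wood",Q[o].mean(0),np.percentile(Q[o],[2,98],axis=0))
print("centre",c)
E
```

```text
hub [0.61561895 0.17889997 0.12164614] knob [-0.06514438  0.00011688  0.02204665] ideal -.07,0,.021
deck [array([ 0.00988006, -0.04621238, -0.05045433]), array([ 0.01925683,  0.08200445, -0.05064886]), array([-0.10755393, -0.04619306, -0.06494735]), array([-0.09162996,  0.07519854, -0.05053718])]
slide crest 1440 [ 0.05842202  0.0010777  -0.01456284] [ 0.04913667 -0.02893363 -0.01649938] [ 0.06798986  0.03120993 -0.01174584]
cradle wood [ 0.05534598  0.01350289 -0.02568707] [[ 0.03968819 -0.03074681 -0.03590351]
 [ 0.07887353  0.0337652  -0.02484846]]
centre [0.57558322 0.22781407 0.13294504]
```

Plunger home (knob 22 mm over the hub) and the slide is at the cradle point. Next comes the pre-grasp pose, 10 degrees flatter than the normal to clear the shelf and 5 mm off to the side away from the keeper finger.

```bash
cat > sl.py <<'E'
from h import *
th=np.radians(10);C=np.array([.6156,.1789,.1217])+.0584*u+.0005*lat-.027*n
z=np.sin(th)*u-np.cos(th)*n;y=-(np.cos(th)*u+np.sin(th)*n);M=ori(z,y);G=C-.005*lat+.008*z
E
python3 - <<'E'
from sl import *
from cell import arm
print(C,"z",z);go(G-.09*z,M);print(np.round(arm.observe()["joints"],2))
E
```

```text
[0.57510421 0.22758677 0.13307976] z [-0.44786791  0.54718766 -0.70710678]
now [0.6721 0.1074 0.1312] shift cm [-5.64  7.85  5.99] turn [-29.   48.4 -66.5] clock 8.675
[-0.12  0.88  0.25  1.19 -0.62  1.57  0.87]
```

>>> jog_arm(rows=[[[1,-1.2,4],[0,0,0],0.39],[[1,-1,8],[-3,5,-7],0.39],[[0,0,9],[-6,10,-14],0.39],[[-1,1.5,9],[-9,15.5,-21],0.39],[[-2,3,9],[-12,20.5,-28],0.39],[[-3,4.5,9],[-15.2,25.4,-34.9],0.39],[[-4,5.5,8],[-18.3,30.5,-42],0.39],[[-5,6.5,7.5],[-21.4,35.8,-49.2],0.39]])

```text
clock: 9.68
position: [0.62, 0.1746, 0.2042]
ee_rot: [-2.056, -1.239, 0.17]
force: [0.4, -0.3, -0.1]
width: 0.39
gripper_force: 0.0
```

```bash
python3 - <<'E'
from sl import *
go(G-.09*z,M)
E
```

```text
now [0.62   0.1746 0.2042] shift cm [-0.44  1.13 -1.32] turn [ -7.7  12.3 -17.1] clock 9.675
```

>>> jog_arm(rows=[[[-0.2,0.5,-0.5],[-3.3,5.3,-7.4],0.39],[[-0.4,1.1,-1.0],[-6.6,10.6,-14.8],0.39],[[-0.4,1.1,-1.3],[-7.7,12.3,-17.1],0.39],[[-0.4,1.1,-1.3],[-7.7,12.3,-17.1],0.39],[[-0.4,1.1,-1.3],[-7.7,12.3,-17.1],0.39]])

```text
clock: 10.3
position: [0.6171, 0.1845, 0.1925]
ee_rot: [-2.242, -0.809, 0.327]
force: [0.0, 0.1, 0.1]
width: 0.39
gripper_force: 0.0
```

```bash
python3 - <<'E'
from sl import *
go(G-.09*z,M);go(G,M)
d=wrist("w4.npz")
im=cv2.resize(d["img"][:,:,::-1],None,fx=1.5,fy=1.5)
for X in(C+.013*n,C+.03*lat+.013*n,C-.03*lat+.013*n,G):
    p=wpix(d,X);cv2.circle(im,tuple(int(a*1.5+.5) for a in p),3,(0,255,0),1)
cv2.imwrite("pics/w4.png",im)
E
```

```text
now [0.6171 0.1845 0.1925] shift cm [-0.14  0.14 -0.14] turn [-0.   0.3 -0.3] clock 10.3
now [0.6171 0.1845 0.1925] shift cm [-4.17  5.06 -6.51] turn [-0.   0.3 -0.3] clock 10.3
```

View pics/w4.png

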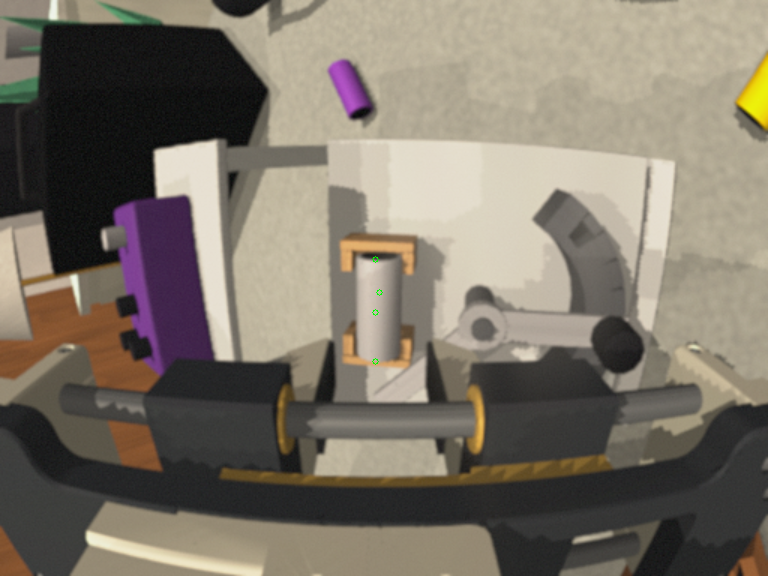

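The slide is centred at (380,305), between the fingers and as predicted, and the keeper finger is clear. I advance along the tool axis.

>>> jog_arm(rows=[[[-1.0,1.3,-1.6],[0,0,0],0.39],[[-2.0,2.5,-3.2],[0,0,0],0.39],[[-3.0,3.6,-4.6],[0,0,0],0.39],[[-3.5,4.2,-5.4],[0,0,0],0.39],[[-3.5,4.2,-5.4],[0,0,0],0.39]])

```text
clock: 10.98
position: [0.582, 0.2266, 0.1387]
ee_rot: [-2.242, -0.808, 0.328]
force: [0.0, 0.1, -0.2]
width: 0.387
gripper_force: 0.0
```

>>> jog_arm(rows=[[[-0.3,0.4,-0.5],[0,0,0],0.39],[[-0.6,0.8,-1.0],[0,0,0],0.39],[[-0.6,0.8,-1.0],[0,0,0],0.39]])

```text
clock: 11.35
position: [0.576, 0.2346, 0.1285]
ee_rot: [-2.243, -0.807, 0.328]
force: [-0.0, 0.8, 0.4]
width: 0.394
gripper_force: 0.0
```

```bash
python3 - <<'E'
from sl import *
go(G,M)
E
```

```text
now [0.576  0.2346 0.1285] shift cm [-0.06  0.06 -0.11] turn [-0.   0.3 -0.2] clock 11.35
```

No contact. Now I close.

>>> jog_arm(rows=[[[0,0,-0.1],[0,0,0],0.3],[[0,0,-0.1],[0,0,0],0],[[0,0,-0.1],[0,0,0],0],[[0,0,-0.1],[0,0,0],0]], newtons=25)

```text
clock: 11.85
position: [0.576, 0.2348, 0.1285]
ee_rot: [-2.242, -0.808, 0.327]
force: [-3.3, 3.2, 5.8]
width: 0.273
gripper_force: 25.0
```

>>> jog_arm(rows=[[[0.35,-0.45,0.8],[0,0,0],0],[[1.0,-1.3,2.4],[0,0,0],0],[[1.8,-2.2,4.1],[0,0,0],0],[[3.3,-3.9,7.4],[0,0,0],0],[[4,-6,11],[0,0,0],0],[[4,-9,15],[0,0,0],0],[[4,-12,16],[0,0,0],0],[[4,-12,16],[0,0,0],0]])

```text
clock: 12.85
position: [0.6175, 0.1096, 0.2898]
ee_rot: [-2.249, -0.803, 0.322]
force: [0.3, 0.2, -0.6]
width: 0.273
gripper_force: 25.0
```

```bash
python3 - <<'E'
from sl import *
a=np.radians(7.3);Mt=ori(np.array([0,0,-1.]),np.array([np.cos(a),np.sin(a),0]))
go(np.array([.451,-.282,.25]),Mt)
from cell import arm;print(np.round(arm.observe()["joints"],2))
E
```

```text
now [0.6175 0.1096 0.2898] shift cm [-16.65 -39.16  -3.98] turn [-17.5 -43.   55. ] clock 12.85
[-0.22  0.79  0.56  1.17 -0.83  1.95 -0.59]
```

>>> jog_arm(rows=[[[-1,-5,0],[-2,-5,6.5],0],[[-3,-10,0],[-4.3,-10.5,13.5],0],[[-6,-15,0],[-6.5,-16,20.5],0],[[-8,-20,0],[-8.8,-21.5,27.5],0],[[-10,-25,0],[-11,-27,34.5],0],[[-12.5,-30,0],[-13,-32,41],0],[[-14.5,-35,0],[-15.2,-37.5,48],0],[[-16.6,-39,0],[-17.5,-43,55],0]])

```text
clock: 13.85
position: [0.4499, -0.2778, 0.2887]
ee_rot: [2.064, 2.361, -0.009]
force: [0.4, -0.5, 0.2]
width: 0.278
gripper_force: 25.0
```

>>> jog_arm(rows=[[[0,0,0],[0,0,0],0],[[0,0,0],[0,0,0],0],[[0,0,0],[0,0,0],0]])

```text
clock: 14.22
position: [0.4515, -0.2747, 0.2877]
ee_rot: [2.069, 2.364, -0.011]
force: [-0.0, -0.1, -0.7]
width: 0.271
gripper_force: 25.0
```

```bash
python3 - <<'E'
from sl import *
a=np.radians(7.3);Mt=ori(np.array([0,0,-1.]),np.array([np.cos(a),np.sin(a),0]))
go(np.array([.451,-.282,.25]),Mt)
d=wrist("w5.npz");cv2.imwrite("pics/w5.png",d["img"][:,:,::-1])
# tray floor / rim seen by wrist
D=d["depth"];MM=R.from_rotvec(d["rot"]).as_matrix();ax=MM@d["mount"][:3,2]
vv,uu=np.mgrid[0:384:2,0:512:2];o,r=wray(d,np.c_[uu.ravel(),vv.ravel()]);X=o+r*(D[::2,::2].ravel()/(r@ax))[:,None]
m=(X[:,2]>.013)&(X[:,2]<.024)&(np.hypot(X[:,0]-.45,X[:,1]+.28)<.11);print("rim",m.sum(),cv2.minAreaRect((X[m][:,:2]*1000).astype(np.float32)))
f=np.hypot(X[:,0]-.45,X[:,1]+.28)<.04;print("floor z",np.percentile(X[f&(X[:,2]<.05)][:,2],[10,50,90]))
E
```

```text
now [ 0.4515 -0.2747  0.2877] shift cm [-0.05 -0.73 -3.77] turn [ 0.3 -0.3 -0.3] clock 14.225
rim 308 ((453.5920715332031, -284.3945007324219), (120.60311889648438, 130.9715118408203), 7.610646724700928)
floor z [0.00676471 0.00785533 0.00909635]
```

View pics/w5.png

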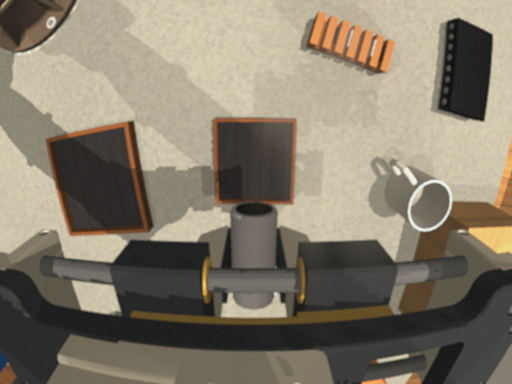

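The slide is held level at (253,255) along the ribs, and the tray is confirmed at (0.453, -0.284) with its floor at 8 mm. I descend.

>>> jog_arm(rows=[[[0,-0.2,-6],[0,0,0],0],[[0.1,-0.4,-12],[0.3,-0.3,0],0],[[0.1,-0.4,-18],[0.3,-0.3,0],0],[[0.1,-0.4,-22.5],[0.3,-0.3,0],0],[[0.1,-0.4,-25],[0.3,-0.3,0],0],[[0.1,-0.4,-26],[0.3,-0.3,0],0],[[0.1,-0.4,-26],[0.3,-0.3,0],0],[[0.1,-0.4,-26],[0.3,-0.3,0],0]])

```text
clock: 15.28
position: [0.4523, -0.2801, 0.0288]
ee_rot: [2.069, 2.36, 0.002]
force: [0.5, 0.5, -0.8]
width: 0.276
gripper_force: 25.0
```

>>> jog_arm(rows=[[[0,0,-0.3],[0,0,0],0],[[0,0,-0.6],[0,0,0],0],[[0,0,-0.9],[0,0,0],0],[[0,0,-1.1],[0,0,0],0],[[0,0,-1.1],[0,0,0],0]])

```text
clock: 15.9
position: [0.4512, -0.2798, 0.0166]
ee_rot: [2.07, 2.362, 0.001]
force: [0.3, -0.2, -0.2]
width: 0.271
gripper_force: 25.0
```

>>> jog_arm(rows=[[[0,0,-0.1],[0,0,0],0],[[0,0,-0.2],[0,0,0],0],[[0,0,-0.2],[0,0,0],0]])

```text
clock: 16.27
position: [0.4513, -0.2798, 0.0148]
ee_rot: [2.07, 2.362, 0.001]
force: [0.2, -0.2, -1.4]
width: 0.274
gripper_force: 25.0
```

>>> jog_arm(rows=[[[0,0,-0.1],[0,0,0],0],[[0,0,-0.2],[0,0,0],0],[[0,0,-0.2],[0,0,0],0]])

```text
clock: 16.65
position: [0.4513, -0.2798, 0.0127]
ee_rot: [2.07, 2.361, 0.001]
force: [0.3, 0.2, -0.9]
width: 0.275
gripper_force: 25.0
```

>>> jog_arm(rows=[[[0,0,-0.1],[0,0,0],0],[[0,0,-0.1],[0,0,0],0]])

```text
clock: 16.9
position: [0.4516, -0.2799, 0.0119]
ee_rot: [2.07, 2.361, 0.001]
force: [0.9, -1.0, -0.6]
width: 0.278
gripper_force: 25.0
```

>>> jog_arm(rows=[[[0,0,-0.1],[0,0,0],0],[[0,0,-0.1],[0,0,0],0]])

```text
clock: 17.15
position: [0.4522, -0.28, 0.0114]
ee_rot: [2.069, 2.361, 0.002]
force: [0.4, 1.3, 6.1]
width: 0.28
gripper_force: 25.0
```

Contact (6 N). I release gently and retreat.

>>> jog_arm(rows=[[[0,0,0],[0,0,0],0.33],[[0,0,0],[0,0,0],0.42],[[0,0,0],[0,0,0],0.45],[[0,0,0],[0,0,0],0.45],[[0,0,3],[0,0,0],0.45],[[0,0,8],[0,0,0],0.45],[[0,0,14],[0,0,0],0.45],[[0,0,20],[0,0,0],0.45]], newtons=5)

```text
clock: 18.15
position: [0.4509, -0.2797, 0.2126]
ee_rot: [2.071, 2.362, 0.001]
force: [1.4, 0.6, -0.0]
width: 0.448
gripper_force: 0.0
```

>>> jog_arm(rows=[[[0,0,4],[0,0,0],0.45],[[0,0,4],[0,0,0],0.45],[[0,0,4],[0,0,0],0.45]])

```text
clock: 18.52
position: [0.451, -0.2794, 0.2501]
ee_rot: [2.07, 2.362, 0.001]
force: [-1.2, 0.8, -0.5]
width: 0.449
gripper_force: 0.0
```

```bash
python3 - <<'E'
from h import *
from cell import arm
d=wrist("w6.npz");t=arm.get_image("top");np.savez("top1.npz",**t)
a=cv2.resize(d["img"][:,:,::-1],(400,300));b=cv2.resize(t["img"][100:260,110:400,::-1],(400,300),interpolation=2);cv2.imwrite("pics/fin.png",np.hstack([a,b]))
E
```

```text
(no output)
```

View pics/fin.png

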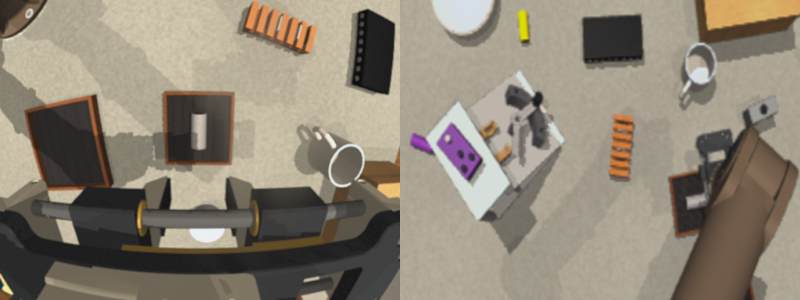

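The slide lies flat in the middle of the tray (198,131 in the left half), and the keeper still points at the middle hole (535,98 in the right half).

```bash
python3 -c "
from cell import arm
print(arm.sign_off())"
```

```text
the job is handed in; nothing more can be done
None
```

The job is handed in: the keeper is locked in the middle hole with the plunger home (last measured before the slide was lifted), the slide lies flat in the small tray, and nothing else was seen to move; the sign-off gave no verdict.

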